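Close the keeper and hold the gear shaft up on its cam lift

TASK

On the iron shaft stand, swing the hinged keeper bar down over the gear shaft until it rests in its catch. Then raise the ball-ended cam lever until it stands straight up, where the cam lifts the shaft highest, and keep hold of it there: a spring pulls the lever back if you let go, so finish while still holding it with the fingers. Leave the shaft in its slots and the other tools and parts on the bench where they are.

Things in the scene. Friction and masses are not known exactly. Their poses are not given: they have to be found in the camera images.
- stand: Dark iron shaft stand, fixed; base plate 170 (x) x 250 (y) x 16 mm. Origin on the bench, mid-plate, z up; yaw up to 0.35 rad. The gear shaft lies along its y in two upright slots, at y = -85 mm (top 140 mm) and at y = +85 mm (top 136 mm, with hinge ears at x = +45 to 160 mm and catch cheeks at x = -37 to 156 mm, 28 mm over their outsides). The lever swings at y = -140 mm.
- keeper (a joint): Hinge of the keeper, a 14 mm square steel bar, about the stand's y through point keeper_hinge. 0 = closed: level, pointing to the stand's -x, resting in the catch (hard stop); grows as the bar rises, 1.57 = straight up. Starts at 0.9 to 1.4. Stiff hinge (0.14 N m friction, 1 to 2 N at the grip): the bar stays where it is left.
- keeper_grip (a point): Centre of the round steel grip at the keeper bar's free end: a disc 24 mm in diameter and 22 mm wide along the stand's y, with flat ends. It lies 115 mm from the hinge axis; closed, it is 146 mm above the bench and 33 mm beyond the catch.
- keeper_hinge (a point): Point on the keeper's hinge axis in the bar's mid-plane: stand x = +45, y = +85, z = 146 mm.
- cam (a joint): Angle of the cam lever about the stand's y through point cam_axis. 0 = rest, its start: pointing to the stand's -x, 0.15 rad above level. Grows as the ball rises; 1.42 = straight up, the highest lift; beyond it the shaft sinks again (end stop 2.2). Spring and weight pull it back towards 0 at every angle, 3 to 6 N at the ball.
- cam_lever: The cam lever: steel rod 11 mm thick with a black ball, on an axle with two eccentric steel discs under the shaft. Origin on the cam axis at the middle of the stand, z = 62 mm (the rod's plane is 140 mm to its -y); its y is along the cam axis; turns with joint cam.
- cam_knob (a point): Centre of the black ball, 30 mm in diameter, at the lever's end, 110 mm from the cam axis; about 78 mm above the bench at rest, 172 mm at the top.
- cam_axis (a point): Point on the cam axis in the plane in which the lever's rod swings: stand x = 0, y = -140, z = 62 mm.
- seat (a point): Fixed point of the stand where the middle of the shaft lies at rest: stand x = 0, y = 0, z = 105.3 mm.
- shaft_mid (a point): Axis point of the loose gear shaft: steel, 20 mm in diameter, 209 mm long, with a gear 66 mm across in the middle; 0.6 to 1 kg. It rests on the two cam discs, oiled, held sideways by the slots; not to be handled. Its height is about 105 mm above the bench at rest and 122 mm when the lever is upright (lift 17 mm).
- spanner: Bystander: open-ended spanner. Leave alone. Origin at its underside.
- chuck_key: Bystander: T-handled chuck key. Leave alone. Origin at its underside.
- bearing: Bystander: bearing ring 52 mm across, 15 mm high. Leave alone. Origin at its underside.
- bushing: Bystander: flanged brass bushing 40 mm across, 30 mm high. Leave alone. Origin at its underside.
- spare_gear: Bystander: spare gear wheel lying flat, 75 mm across, 24 mm high. Leave alone. Origin at its underside.
- oil_bottle: Bystander: grey oil bottle 150 mm tall. Leave alone. Origin at its underside.
- driver: Bystander: screwdriver. Leave alone. Origin at its underside.
Things that resemble listed ones, but are neither listed nor needed, are in the scene too. Leave any brown look-alike of the part that bears shaft_mid alone.

How it is judged:
By the outcome, as a careful person would: the job done as asked, in the order asked, and still so for the second after the job is handed in, while the arm keeps its last pose, push and grip.
It also fails if it takes over 58 s, if anything falls off the work surface, if the arm or the gripper's body presses on something with over 40 N, if the wrist force passes 120 N, or if a joint passes its speed limit or range.

ROBOT

A 6-joint arm with a two-finger parallel gripper is mounted at the origin on the work surface. World frame = base frame: x ahead of the robot, y to its left, z up, the work surface at z = 0. Lengths are in mm, angles in rad, forces in N, time in s.
With the tool pointing down it reaches from about 300 to 875 mm from the base axis. Payload 4.2 kg.
Tool frame: the origin (TCP) lies between the finger pads; the fingertips stand ahead of it and the grasp point (between the pads) lies 8 mm behind it (env.nose_length is the z of the fingertips in the tool frame, in mm); z points along the fingers, y is the direction in which the jaws open and shut (so a half turn about z gives the same grasp; the last joint's range is limited). The gripper opens to 85 mm and grips with 20 to 120 N. Pads are 22 mm wide; open, the fingers measure 114 mm over their backs; the gripper's body (76 mm by 85 mm) begins 54 mm behind the grasp point. The pads swing forward as they close: fully open they stand 13 mm farther back than shut.
Start: joints at [1.09, 0.32, 1.565, -0, 1.257, -0.02], TCP at [255.686, 515.039, 242.338] pointing down, gripper open.
Joint ranges: [-3.11, 3.11], [-0.84, 2.01], [0.21, 2.61], [-1.34, 4.49], [0.05, 2.63], [-2.56, 2.56]. Speed limits (rad/s): [2.57, 2.57, 3.14, 3.14, 3.14, 3.14].

INTERFACE

Orientations are given as a rotation vector (axis times angle).
In Python, from plant import env, snapshot, workorder gives the robot as it stands.
- The arm moves only by the tool play_rows, never from a script. Its argument "moves" is a list of rows, each a list of 6 numbers: the shift along the tool's x, y, z as a fraction of full scale, then the turn, a rotation vector about the tool's x, y, z as a fraction of full scale. A call has 1 to 5 rows; each row is the pose to reach, as a shift and turn from the pose commanded when the call began, along the tool's axes at that moment, turning the shorter way round; what a row does not reach only later rows make up. Full scale, the value 1, is 100 mm for a shift and 360 degrees for a turn. A row lasts 1/12 s, in which the tool goes at most 41.7 mm and 7.16 degrees, less where a joint would pass 70% of its speed; a pose out of reach is approached as far as the arm can. A call with a number of a shift or a turn outside -1 to 1 is refused whole. A call with a gripper value outside its range is refused whole. "fingers" is the finger opening in mm, from 0 to 85.4, set as the call begins (left out, the last holds). The fingers move at their own pace and stop on an object; "newtons" is the grip in N (left out, the last holds). Time passes only in rows, so rows that repeat a pose let the fingers close. It gives the time, the measured TCP pose, the force and the opening at its end, in the units of the state.
- env.get_state(): the state, without advancing time (a new reading comes with each control period).
- snapshot(name): name is "scene" or "top" or "wrist"; returns a dict with "color" (480x640x3 uint8, red, green, blue), "mtx" (3x3 intrinsics, pixels), "position" and "rotation" of the camera in the world; the wrist camera has in their place "tool_from_camera" (4x4, takes a point from camera to tool coordinates, whose origin is the TCP and whose axes are the flange's). Camera axes: x right, y down, z forward; pixel columns grow to the right and rows downward; lengths in mm; the calibration is good to about 2 mm. A picture is of the moment at which its call begins: read the wrist's pose just before it. There is no depth.
- workorder.close_job(): hands the job in, once; it reports no verdict.
The state is a dict: "time_s": time; "joint_pos": joint angles; "joint_velocities": joint speeds; "tau": joint torques, N m; "ee_pos": TCP position; "ee_rot": TCP orientation; "wrist_force": force on the tool from outside, world axes, zero at the start; "ft_torque": the same for the moment, N m; "finger_gap": opening from 0.0 (shut) to 1.0 (fully open).
Only numpy, scipy, OpenCV 4.12 (cv2) and the standard library are available. Lean on these libraries where they do the work, as an engineer would, in place of code of your own. Each camera call takes 0.05 s, during which the arm holds its last target.

## Working session

There is one attempt and no reset: what is moved stays moved. The work goes in short steps, Python scripts to look and compute and a tool call to move; the robot and the scene stay as the last step left them, time stands still between calls to the robot, and variables do not carry over. Pictures are saved under pics/ and viewed, and the job is handed in when it is done.

Besides the shell and the picture viewer there is one more tool, called after ">>>" as name([rows], argument=value, ...), one row to a line, values as JSON. play_rows: Moves the arm, as the interface text tells. Its arguments: {"type":"object","properties":{"moves":{"type":"array"},"fingers":{"type":"number"},"newtons":{"type":"number"}},"required":["moves"]}

```bash
ls; mkdir -p pics
python3 - <<'E'
from plant import env,snapshot
import cv2,numpy as np
s=env.get_state();print(s, env.nose_length)
for n in("scene","top"):
    d=snapshot(n);cv2.imwrite(f"pics/{n}0.png",d["color"][:,:,::-1]);print(n,d["mtx"],d["position"],d["rotation"])
    np.savez(f"{n}0.npz",**d)
print(env.get_state()["time_s"])
E
```

```text
pics
{'time_s': 0.0, 'joint_pos': array([ 1.09001068e+00,  3.20335241e-01,  1.56570134e+00,  1.48409886e-05,
        1.25734695e+00, -2.00363967e-02]), 'joint_velocities': array([ 0.00023923, -0.00163473,  0.00085474,  0.00023652, -0.00140361,
        0.00017463]), 'tau': array([-2.15726436e-04, -4.15528071e+01, -2.34157240e+01, -7.22777486e-05,
        8.37308471e-03, -1.64738043e-05]), 'ee_pos': array([255.46286627, 514.63406536, 241.448659  ]), 'ee_rot': array([-7.17260685e-01, -3.05814650e+00,  2.71948331e-03]), 'wrist_force': array([-0.59839197, -0.30201208, -0.58781261]), 'ft_torque': array([-0.08449456,  0.05244048, -0.05686935]), 'finger_gap': 0.9984264683486156} 11.0
scene [[515.71370362   0.         319.49856183]
 [  0.         515.71370362 238.245472  ]
 [  0.           0.           1.        ]] [ 912.79188133  467.98104151 1078.83936581] [-0.9246258  -2.75543463  0.72017203]
top [[536.26733881   0.         317.02882794]
 [  0.         536.26733881 244.65668431]
 [  0.           0.           1.        ]] [ 495.74462651   24.33100847 1422.35526211] [-2.22476594  2.16657612 -0.08240322]
0.1
```

View pics/scene0.png

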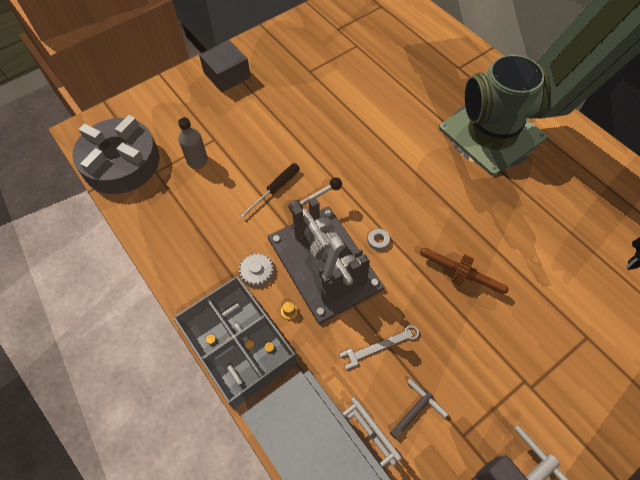

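View pics/top0.png

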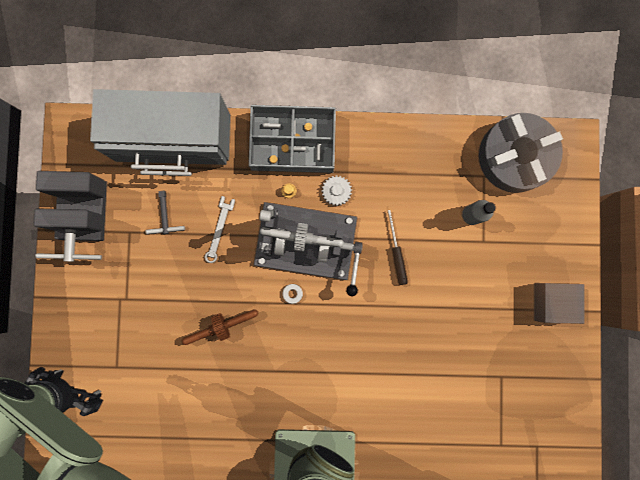

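Run:
```python
import cv2
a=cv2.imread("pics/top0.png")[190:310,235:395];cv2.imwrite("pics/tz.png",cv2.resize(a,None,fx=5,fy=5,interpolation=cv2.INTER_CUBIC))
a=cv2.imread("pics/scene0.png")[165:325,245:405];cv2.imwrite("pics/sz.png",cv2.resize(a,None,fx=3.75,fy=3.75,interpolation=cv2.INTER_CUBIC))
```

```text
(no output)
```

View pics/tz.png

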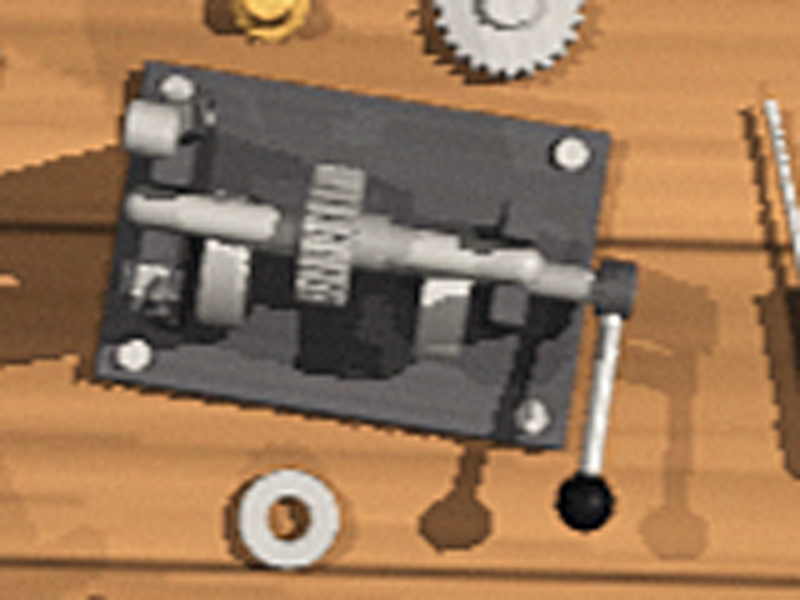

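View pics/sz.png

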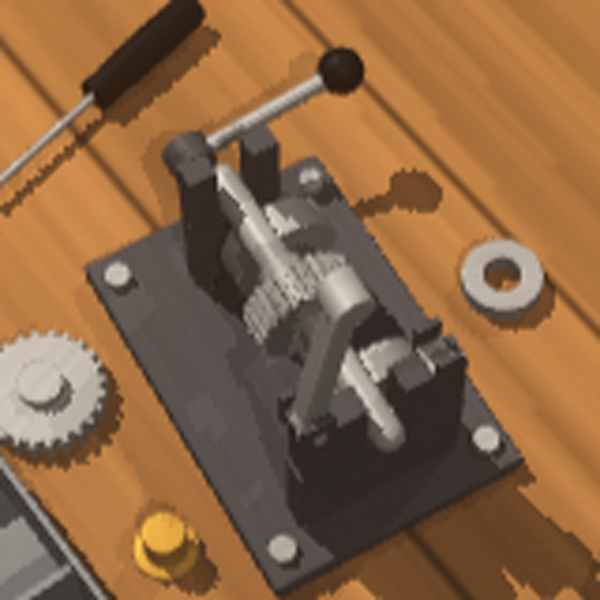

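```bash
cat > h.py <<'E'
import numpy as np,cv2
from scipy.spatial.transform import Rotation as R
from scipy.optimize import least_squares
T=np.load("top0.npz");S=np.load("scene0.npz")
def proj(d,P):
    P=np.atleast_2d(P);Rm=R.from_rotvec(d["rotation"]).as_matrix()
    c=(P-d["position"])@Rm; return c[:,:2]/c[:,2:]*[d["mtx"][0,0],d["mtx"][1,1]]+d["mtx"][:2,2]
def stand(p,q):
    return R.from_euler("z",p[2]).apply(np.atleast_2d(q))+[p[0],p[1],0]
E
python3 - <<'E'
from h import *
f=lambda a,s,o:(np.array(a)+.5)/s-.5+o
tp=f([(150,62),(612,132),(565,450),(97,375),(586,502),(155,127)],5,[235,190])
sp=f([(280,592),(90,268),(318,158),(522,465),(341,70),(345,287)],3.75,[245,165])
kn=[-110*np.cos(.15),-140,62+110*np.sin(.15)]
def pts(p):
    k=p[3]
    return stand(p,[[85,125,16],[85,-125,16],[-85,-125,16],[-85,125,16],kn,[45-115*np.cos(k),85,146+115*np.sin(k)]])
def res(p):
    return np.r_[proj(T,pts(p))-tp,proj(S,pts(p))-sp].ravel()
r=least_squares(res,[500,20,-.1,1.2]);print(r.x);print(r.fun.reshape(-1,2).round(1))
print(pts(r.x))
E
```

```text
[ 5.95104708e+02  4.10661220e+01 -1.35839013e-01  1.36810864e+00]
[[-1.7 -1.4]
 [-0.6 -0. ]
 [-1.4  0.1]
 [-2.  -0.4]
 [ 0.6  0.1]
 [ 0.8  0.9]
 [-0.9  0.2]
 [-1.5 -1. ]
 [ 0.1 -1.6]
 [ 1.1 -1.5]
 [-0.3 -1.3]
 [-0.4  1. ]]
[[696.2493983  153.40378977  16.        ]
 [662.39398757 -94.29322508  16.        ]
 [493.96001747 -71.27154578  16.        ]
 [527.81542821 176.42546907  16.        ]
 [468.38279436 -82.91509589  78.43819457]
 [628.26445212 122.32411879 258.64584399]]
```

```bash
cat >> h.py <<'E'
YAW=-0.1358
def rot_for(yaw): # tool y = stand +y, z down
    c,s=np.cos(yaw),np.sin(yaw)
    return R.from_matrix(np.array([[-c,-s,0],[-s,c,0],[0,0,-1]]).T)
def row(pos,yaw=YAW):
    from plant import env
    s=env.get_state();r=R.from_rotvec(s["ee_rot"])
    d=r.inv().apply(np.array(pos)-s["ee_pos"])/100
    t=(r.inv()*rot_for(yaw)).as_rotvec()/(2*np.pi)
    print("t",round(s["time_s"],2),"pos",s["ee_pos"].round(1),"F",s["wrist_force"].round(1),"gap",round(s["finger_gap"]*85.4,1));print("shift",d.round(3),"turn",t.round(4))
E
python3 -c "
from h import *
row([628,122,330])"
```

```text
t 0.1 pos [255.5 514.7 241.6] F [-0.6  0.2  0.2] gap 85.7
shift [-5.083 -1.862 -0.882] turn [-0.0002 -0.     -0.0517]
```

>>> play_rows([
  [-0.3,-0.1,-0.3,0,0,-0.017],
  [-0.6,-0.2,-0.6,0,0,-0.034],
  [-0.95,-0.35,-0.9,0,0,-0.0517],
], fingers=60, newtons=20)

```text
time_s: 0.35
ee_pos: [320.1, 447.3, 326.1]
ee_rot: [-0.202, -3.134, 0.001]
wrist_force: [1.3, 0.4, 0.1]
finger_gap: 0.707
```

```bash
python3 -c "
from h import *
row([628,122,330])"
```

```text
t 0.35 pos [320.1 447.3 326.1] F [1.3 0.4 0.1] gap 60.4
shift [-3.472 -2.831 -0.038] turn [-0.0002 -0.0001  0.0011]
```

>>> play_rows([
  [-0.3,-0.24,0,0,0,0],
  [-0.6,-0.48,0,0,0,0],
  [-0.9,-0.73,0,0,0,0],
])

```text
time_s: 0.6
ee_pos: [399.9, 361.9, 326.0]
ee_rot: [0.212, 3.134, 0.001]
wrist_force: [0.6, 0.1, 0.3]
finger_gap: 0.705
```

>>> play_rows([
  [-0.3,-0.24,0,0,0,0],
  [-0.6,-0.48,0,0,0,0],
  [-0.9,-0.73,0,0,0,0],
])

```text
time_s: 0.85
ee_pos: [479.2, 277.1, 325.3]
ee_rot: [-0.213, -3.134, 0.0]
wrist_force: [0.8, 0.6, -0.8]
finger_gap: 0.706
```

>>> play_rows([
  [-0.3,-0.24,0,0,0,0],
  [-0.6,-0.48,0,0,0,0],
  [-0.9,-0.73,0,0,0,0],
])

```text
time_s: 1.1
ee_pos: [558.5, 192.5, 325.3]
ee_rot: [-0.213, -3.134, 0.0]
wrist_force: [0.5, 0.8, 0.3]
finger_gap: 0.698
```

>>> play_rows([
  [-0.2,-0.2,0,0,0,0],
  [-0.4,-0.4,0,0,0,0],
  [-0.6,-0.5,0,0,0,0],
  [-0.6,-0.5,0,0,0,0],
])

```text
time_s: 1.43
ee_pos: [612.9, 133.3, 324.2]
ee_rot: [0.22, 3.134, -0.003]
wrist_force: [-1.2, 0.3, 0.2]
finger_gap: 0.703
```

```bash
cat > cam.py <<'E'
from h import *
import sys
from plant import env,snapshot
s=env.get_state();d=snapshot("wrist");n=sys.argv[1]
cv2.imwrite(f"pics/{n}.png",d["color"][:,:,::-1])
np.savez(f"{n}.npz",mtx=d["mtx"],tfc=d["tool_from_camera"],p=s["ee_pos"],r=s["ee_rot"])
print(d["tool_from_camera"].round(3),d["mtx"][0,0])
E
python3 -c "
from h import *
row([628,122,330])"; python3 cam.py w1
```

```text
t 1.43 pos [612.9 133.3 324.2] F [-1.2  0.3  0.2] gap 60.0
shift [-0.165 -0.091 -0.058] turn [-0.0003  0.     -0.0007]
[[ 1.0000e-03 -9.6400e-01 -2.6500e-01  6.8015e+01]
 [ 1.0000e+00  1.0000e-03 -1.0000e-03  1.5500e-01]
 [ 1.0000e-03 -2.6500e-01  9.6400e-01 -1.3150e+02]
 [ 0.0000e+00  0.0000e+00  0.0000e+00  1.0000e+00]] 385.680701573287
```

View pics/w1.png

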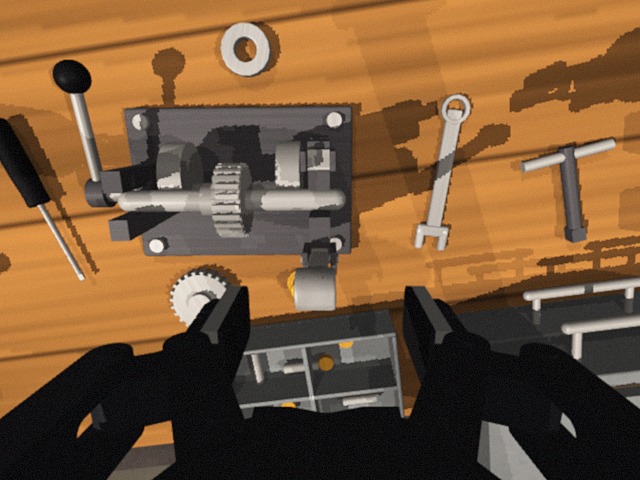

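```bash
cat > fit.py <<'E'
from h import *
def wproj(d,P):
    P=R.from_rotvec(d["r"]).inv().apply(np.atleast_2d(P)-d["p"])
    M=d["tfc"];c=(P-M[:3,3])@M[:3,:3]
    return c[:,:2]/c[:,2:]*d["mtx"][0,0]+d["mtx"][:2,2]
f=lambda a,s,o:(np.array(a)+.5)/s-.5+o
tp=f([(150,62),(612,132),(565,450),(97,375),(586,502),(155,127)],5,[235,190])
sp=f([(280,592),(90,268),(318,158),(522,465),(341,70),(345,287)],3.75,[245,165])
W=np.load("w1.npz")
wp=np.array([(352,254),(145,255),(124,108),(352,107),(72,77),(316,288)])
kn=[-110*np.cos(.15),-140,62+110*np.sin(.15)]
def pts(p):
    k=p[3]
    return stand(p,[[85,125,16],[85,-125,16],[-85,-125,16],[-85,125,16],kn,[45-115*np.cos(k),85,146+115*np.sin(k)]])
def res(p):
    q=pts(p);
    return np.r_[proj(T,q)-tp+p[4:6],proj(S,q)-sp+p[6:8],wproj(W,q)-wp+p[8:10],p[4:].reshape(-1,2)].ravel()
r=least_squares(res,[500,20,-.1,1.2]+[0]*6,loss="soft_l1");print(r.x.round(3));print(res(r.x).reshape(-1,2).round(1))
print(pts(r.x))
# wrist only
g=lambda p:(wproj(W,pts(p))-wp).ravel()
r=least_squares(g,r.x[:4]);print(r.x,r.fun.round(1));print(pts(r.x)[4:])
E
python3 fit.py
```

```text
[ 5.94811e+02  4.28320e+01 -1.34000e-01  1.37500e+00  1.21100e+00
  2.90000e-02 -1.31000e-01  3.10000e-01 -1.51900e+00 -5.50000e-01]
[[-1.2 -1.2]
 [-0.1 -0. ]
 [-0.8  0.1]
 [-1.4 -0.1]
 [ 1.1  0.2]
 [ 1.3  0.8]
 [-0.3  1.1]
 [-1.1 -0.2]
 [ 0.4 -0.9]
 [ 1.6 -0.8]
 [-0.  -0.6]
 [-0.1  2. ]
 [ 1.1  1.3]
 [ 0.2  1.2]
 [ 1.  -0.4]
 [ 3.3 -0.7]
 [-1.3 -0.2]
 [-3.8  0. ]
 [ 1.2  0. ]
 [-0.1  0.3]
 [-1.5 -0.6]]
[[695.75212314 155.35301333  16.        ]
 [662.34505871 -92.40486857  16.        ]
 [493.86969901 -69.68806476  16.        ]
 [527.27676344 178.06981715  16.        ]
 [468.31359069 -81.37788637  78.43819457]
 [628.54911812 124.05251617 258.79383077]]
[ 5.93839343e+02  4.21740573e+01 -1.30736784e-01  1.38140306e+00] [ 2.2  0.9  1.3  1.4  1.5 -0.3  3.9 -1.4 -1.1 -0.1 -3.6  0. ]
[[467.75165639 -82.45210823  78.43819457]
 [628.07082529 123.40469435 258.9436437 ]]
```

```bash
sed -i 's/^YAW=.*/YAW=-0.133/' h.py; python3 -c "
from h import *
row([628.5,125,252])"
```

```text
t 1.48 pos [611.3 134.9 324.3] F [-0.1  1.   0.4] gap 59.8
shift [-0.185 -0.074  0.723] turn [-0.0001 -0.0003 -0.0009]
```

>>> play_rows([
  [-0.19,-0.08,0,0,0,0],
  [-0.19,-0.08,0.25,0,0,0],
  [-0.19,-0.08,0.5,0,0,0],
  [-0.19,-0.08,0.72,0,0,0],
  [-0.19,-0.08,0.72,0,0,0],
])

```text
time_s: 1.9
ee_pos: [624.8, 126.4, 248.4]
ee_rot: [-0.211, -3.124, 0.003]
wrist_force: [-0.5, -0.1, -1.2]
finger_gap: 0.7
```

```bash
python3 -c "
from h import *
row([628.5,125,252])"; python3 cam.py w2
```

```text
t 1.9 pos [624.8 126.4 248.4] F [-0.5 -0.1 -1.2] gap 59.7
shift [-0.038 -0.009 -0.036] turn [-0.0005 -0.0017 -0.0003]
[[ 1.00000e-03 -9.64000e-01 -2.65000e-01  6.80130e+01]
 [ 1.00000e+00  1.00000e-03 -1.00000e-03  1.58000e-01]
 [ 1.00000e-03 -2.65000e-01  9.64000e-01 -1.31494e+02]
 [ 0.00000e+00  0.00000e+00  0.00000e+00  1.00000e+00]] 385.680701573287
```

View pics/w2.png

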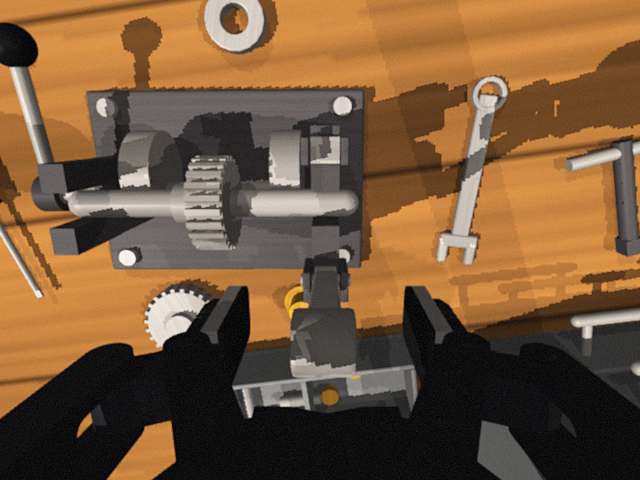

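>>> play_rows([
  [-0.03,-0.01,-0.02,0,0,0],
  [-0.03,-0.01,-0.02,0,0,0],
  [-0.03,-0.01,-0.02,0,0,0],
  [-0.03,-0.01,-0.02,0,0,0],
  [-0.03,-0.01,-0.02,0,0,0],
], fingers=15, newtons=25)

```text
time_s: 2.37
ee_pos: [631.6, 124.5, 257.9]
ee_rot: [0.213, 3.13, 0.001]
wrist_force: [-0.7, -0.4, 5.8]
finger_gap: 0.254
```

```bash
python3 -c "
from h import *
row([628.5,125,252])"; python3 cam.py w3
```

```text
t 2.37 pos [631.6 124.5 257.9] F [-0.7 -0.4  5.8] gap 21.7
shift [0.031 0.    0.059] turn [ 0.0001  0.0006 -0.0004]
[[ 1.00000e-03 -9.64000e-01 -2.65000e-01  6.80150e+01]
 [ 1.00000e+00  1.00000e-03 -1.00000e-03  1.57000e-01]
 [ 1.00000e-03 -2.65000e-01  9.64000e-01 -1.31502e+02]
 [ 0.00000e+00  0.00000e+00  0.00000e+00  1.00000e+00]] 385.680701573287
```

View pics/w3.png

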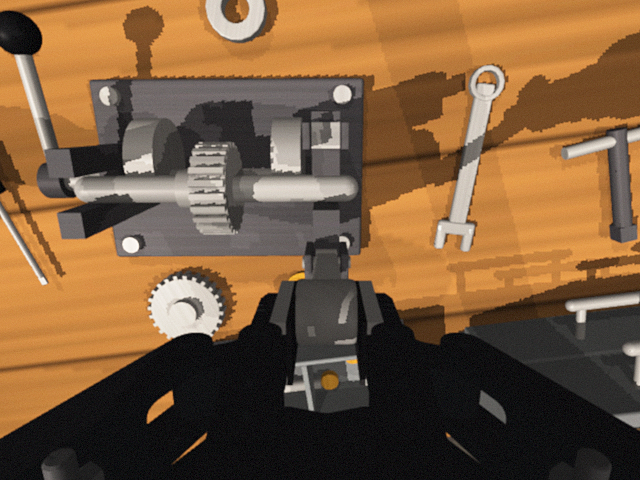

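>>> play_rows([
  [0,0,0,0,0,0],
  [0,0,0,0,0,0],
])

```text
time_s: 2.58
ee_pos: [631.6, 124.6, 257.9]
ee_rot: [0.213, 3.13, 0.001]
wrist_force: [-0.5, -0.3, 6.6]
finger_gap: 0.249
```

```bash
python3 -c "
from h import *
row([628.5,125,252])"
```

```text
t 2.58 pos [631.6 124.6 257.9] F [-0.5 -0.3  6.6] gap 21.3
shift [0.032 0.    0.059] turn [ 0.0002  0.0006 -0.0004]
```

>>> play_rows([
  [0.128,0,0.033,0,0,0],
  [0.251,0,0.081,0,0,0],
  [0.368,0,0.143,0,0,0],
  [0.478,0,0.216,0,0,0],
  [0.577,0,0.303,0,0,0],
])

```text
time_s: 3.0
ee_pos: [574.0, 132.1, 228.3]
ee_rot: [0.212, 3.129, 0.0]
wrist_force: [-2.0, -2.8, 8.5]
finger_gap: 0.248
```

```bash
python3 -c "
from h import *
row([628.5,125,252])"; python3 cam.py w4
```

```text
t 3.0 pos [574.  132.1 228.3] F [-2.  -2.8  8.5] gap 21.2
shift [-0.551  0.003 -0.234] turn [ 0.0001  0.0008 -0.0004]
[[ 1.00000e-03 -9.64000e-01 -2.65000e-01  6.80150e+01]
 [ 1.00000e+00  1.00000e-03 -1.00000e-03  1.58000e-01]
 [ 1.00000e-03 -2.65000e-01  9.64000e-01 -1.31503e+02]
 [ 0.00000e+00  0.00000e+00  0.00000e+00  1.00000e+00]] 385.680701573287
```

View pics/w4.png

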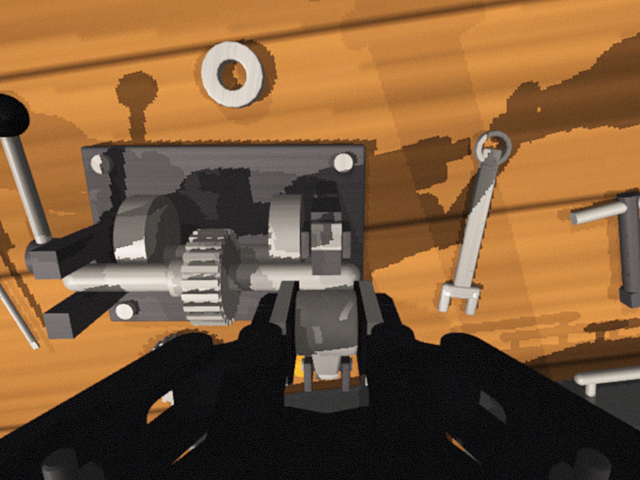

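>>> play_rows([
  [0.086,0,0.093,0,0,0],
  [0.161,0,0.195,0,0,0],
  [0.224,0,0.304,0,0,0],
  [0.275,0,0.42,0,0,0],
  [0.313,0,0.54,0,0,0],
])

```text
time_s: 3.47
ee_pos: [541.1, 136.4, 172.3]
ee_rot: [-0.213, -3.133, 0.001]
wrist_force: [-5.4, -2.0, 5.6]
finger_gap: 0.254
```

>>> play_rows([
  [0.01,0,0.06,0,0,0],
  [0.02,0,0.12,0,0,0],
  [0.03,0,0.18,0,0,0],
  [0.035,0,0.24,0,0,0],
])

```text
time_s: 3.8
ee_pos: [537.3, 136.9, 147.5]
ee_rot: [-0.212, -3.13, 0.001]
wrist_force: [-6.5, -1.7, 4.1]
finger_gap: 0.249
```

```bash
python3 -c "
from h import *
row([628.5,125,252])"; python3 cam.py w5
```

```text
t 3.8 pos [537.3 136.9 147.5] F [-6.5 -1.7  4.1] gap 21.3
shift [-0.915  0.004 -1.049] turn [-0.0002 -0.0006 -0.0004]
[[ 1.00000e-03 -9.64000e-01 -2.65000e-01  6.80140e+01]
 [ 1.00000e+00  1.00000e-03 -1.00000e-03  1.58000e-01]
 [ 1.00000e-03 -2.65000e-01  9.64000e-01 -1.31498e+02]
 [ 0.00000e+00  0.00000e+00  0.00000e+00  1.00000e+00]] 385.680701573287
```

View pics/w5.png

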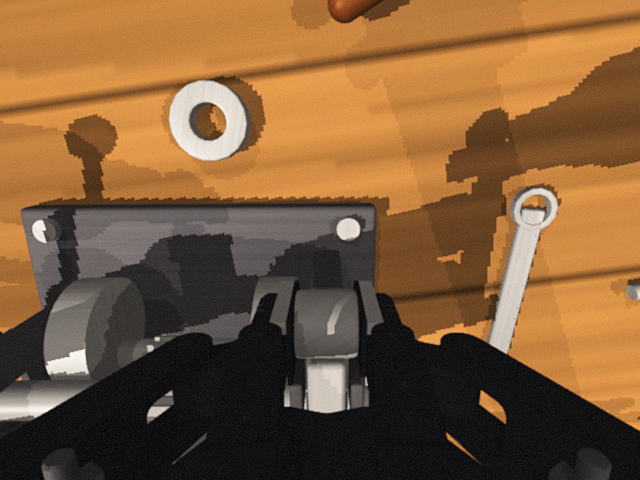

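>>> play_rows([
  [0,0,0.02,0,0,0],
  [0,0,0.04,0,0,0],
  [0,0,0.06,0,0,0],
  [0,0,0.06,0,0,0],
])

```text
time_s: 4.18
ee_pos: [537.2, 136.9, 141.1]
ee_rot: [-0.213, -3.129, 0.002]
wrist_force: [-6.0, -0.9, 1.2]
finger_gap: 0.251
```

>>> play_rows([
  [0,0,0.02,0,0,0],
  [0,0,0.04,0,0,0],
  [0,0,0.06,0,0,0],
  [0,0,0.06,0,0,0],
])

```text
time_s: 4.52
ee_pos: [537.4, 136.9, 138.3]
ee_rot: [-0.213, -3.131, 0.001]
wrist_force: [-11.0, -1.8, 19.0]
finger_gap: 0.253
```

```bash
python3 -c "
from h import *
row([628.5,125,252])"; python3 cam.py w6
python3 - <<'E'
from plant import snapshot
import cv2
d=snapshot("scene");a=d["color"][165:325,245:405,::-1];cv2.imwrite("pics/s6.png",cv2.resize(a,None,fx=3.75,fy=3.75,interpolation=cv2.INTER_CUBIC))
E
```

```text
t 4.52 pos [537.4 136.9 138.3] F [-11.   -1.8  19. ] gap 21.6
shift [-0.915  0.004 -1.14 ] turn [-0.0001 -0.0005 -0.0004]
[[ 1.00000e-03 -9.64000e-01 -2.65000e-01  6.80140e+01]
 [ 1.00000e+00  1.00000e-03 -1.00000e-03  1.58000e-01]
 [ 1.00000e-03 -2.65000e-01  9.64000e-01 -1.31498e+02]
 [ 0.00000e+00  0.00000e+00  0.00000e+00  1.00000e+00]] 385.680701573287
```

View pics/s6.png

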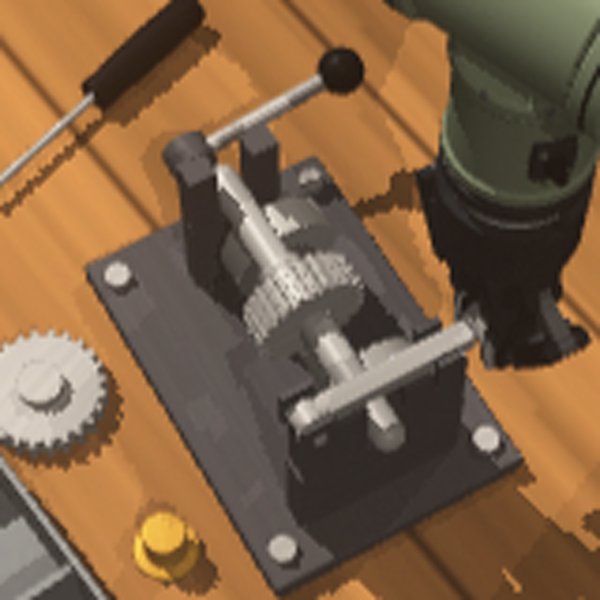

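View pics/w6.png

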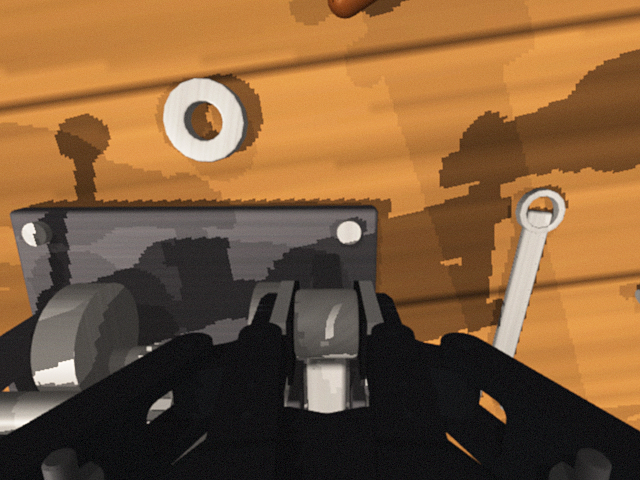

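>>> play_rows([
  [0,0,0,0,0,0],
  [0,0,0,0,0,0],
  [0,0,0,0,0,0],
  [0,0,-0.1,0,0,0],
  [0,0,-0.4,0,0,0],
], fingers=60)

```text
time_s: 5.03
ee_pos: [536.8, 136.6, 172.1]
ee_rot: [-0.213, -3.125, 0.004]
wrist_force: [0.2, 0.5, -0.3]
finger_gap: 0.702
```

>>> play_rows([
  [0,0,-0.3,0,0,0],
  [0.1,0,-0.6,0,0,0],
  [0.4,0,-0.6,0,0,0],
])

```text
time_s: 5.28
ee_pos: [505.7, 143.4, 241.7]
ee_rot: [0.215, 3.12, 0.007]
wrist_force: [1.5, 0.5, 0.4]
finger_gap: 0.703
```

```bash
python3 -c "
from h import *
row(stand([594.8,42.8,-.134],[-109,-140,170])[0])"; python3 cam.py w7
```

```text
t 5.28 pos [505.7 143.4 241.7] F [1.5 0.5 0.4] gap 60.1
shift [ 0.075 -2.282  0.704] turn [ 0.0009  0.0023 -0.0007]
[[ 1.00000e-03 -9.64000e-01 -2.65000e-01  6.80160e+01]
 [ 1.00000e+00  1.00000e-03 -1.00000e-03  1.56000e-01]
 [ 1.00000e-03 -2.65000e-01  9.64000e-01 -1.31508e+02]
 [ 0.00000e+00  0.00000e+00  0.00000e+00  1.00000e+00]] 385.680701573287
```

View pics/w7.png

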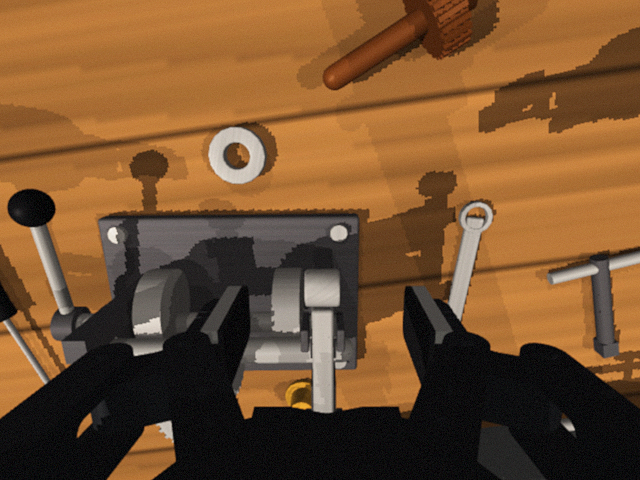

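>>> play_rows([
  [0.03,-0.3,0,0,0,0],
  [0.05,-0.6,0,0,0,0],
  [0.08,-0.9,0,0,0,0],
])

```text
time_s: 5.58
ee_pos: [479.1, 53.9, 235.7]
ee_rot: [0.211, 3.134, 0.0]
wrist_force: [0.2, 0.1, -0.2]
finger_gap: 0.702
```

>>> play_rows([
  [0,-0.3,0.1,0,0,0],
  [0,-0.6,0.3,0,0,0],
  [0,-0.9,0.5,0,0,0],
])

```text
time_s: 5.83
ee_pos: [467.5, -36.0, 185.8]
ee_rot: [0.213, 3.132, 0.0]
wrist_force: [0.6, -0.5, -0.2]
finger_gap: 0.707
```

>>> play_rows([
  [0,-0.2,0.1,0,0,0],
  [0,-0.45,0.2,0,0,0],
  [0,-0.45,0.2,0,0,0],
  [0,-0.45,0.2,0,0,0],
])

```text
time_s: 6.17
ee_pos: [460.9, -80.0, 165.0]
ee_rot: [-0.217, -3.133, -0.001]
wrist_force: [0.3, 0.8, 0.4]
finger_gap: 0.704
```

```bash
python3 -c "
from h import *
row(stand([594.8,42.8,-.134],[-109,-140,70.4])[0])"; python3 cam.py w8
python3 - <<'E'
from plant import snapshot
import cv2
d=snapshot("top");a=d["color"][190:310,235:395,::-1];cv2.imwrite("pics/t8.png",cv2.resize(a,None,fx=5,fy=5,interpolation=cv2.INTER_CUBIC))
d=snapshot("scene");a=d["color"][165:325,245:405,::-1];cv2.imwrite("pics/s8.png",cv2.resize(a,None,fx=3.75,fy=3.75,interpolation=cv2.INTER_CUBIC))
E
```

```text
t 6.17 pos [460.9 -80.  165. ] F [0.3 0.8 0.4] gap 60.1
shift [-0.075 -0.004  0.946] turn [ 0.0001 -0.0002 -0.0009]
[[ 1.00000e-03 -9.64000e-01 -2.65000e-01  6.80150e+01]
 [ 1.00000e+00  1.00000e-03 -1.00000e-03  1.56000e-01]
 [ 1.00000e-03 -2.65000e-01  9.64000e-01 -1.31499e+02]
 [ 0.00000e+00  0.00000e+00  0.00000e+00  1.00000e+00]] 385.680701573287
```

View pics/w8.png

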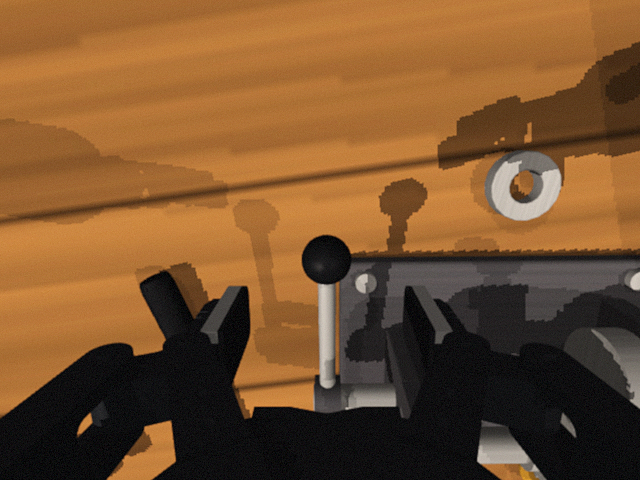

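View pics/t8.png

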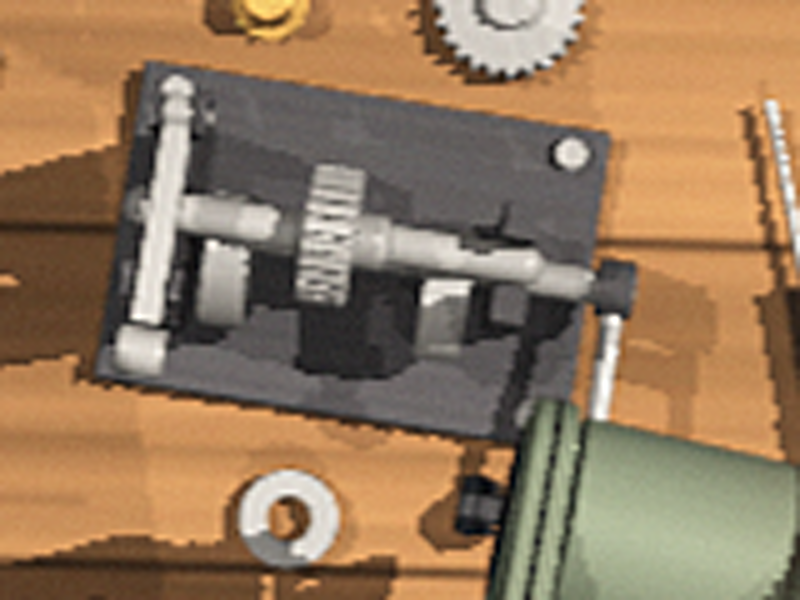

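View pics/s8.png

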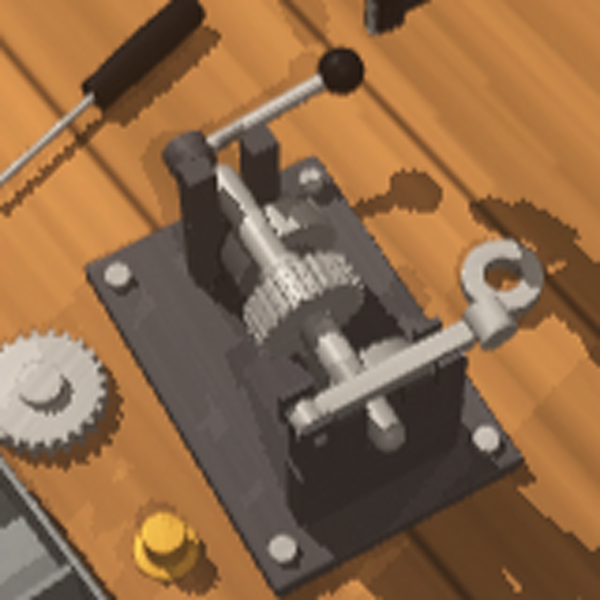

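Run:
```python
from fit import *
f=lambda a,s,o:(np.array(a)+.5)/s-.5+o
for k in (0,.1):
  q=stand([594.8,42.8,-.134],[[45-115*np.cos(k),85,146+115*np.sin(k)]])
  print(k,proj(T,q)-f([(140,350)],5,[235,190]),proj(S,q)-f([(492,325)],3.75,[245,165]))
W8=np.load("w8.npz");print(wproj(W8,stand([594.8,42.8,-.134],[kn])))
```

```text
[ 5.94811e+02  4.28320e+01 -1.34000e-01  1.37500e+00  1.21100e+00
  2.90000e-02 -1.31000e-01  3.10000e-01 -1.51900e+00 -5.50000e-01]
[[-1.2 -1.2]
 [-0.1 -0. ]
 [-0.8  0.1]
 [-1.4 -0.1]
 [ 1.1  0.2]
 [ 1.3  0.8]
 [-0.3  1.1]
 [-1.1 -0.2]
 [ 0.4 -0.9]
 [ 1.6 -0.8]
 [-0.  -0.6]
 [-0.1  2. ]
 [ 1.1  1.3]
 [ 0.2  1.2]
 [ 1.  -0.4]
 [ 3.3 -0.7]
 [-1.3 -0.2]
 [-3.8  0. ]
 [ 1.2  0. ]
 [-0.1  0.3]
 [-1.5 -0.6]]
[[695.75212314 155.35301333  16.        ]
 [662.34505871 -92.40486857  16.        ]
 [493.86969901 -69.68806476  16.        ]
 [527.27676344 178.06981715  16.        ]
 [468.31359069 -81.37788637  78.43819457]
 [628.54911812 124.05251617 258.79383077]]
[ 5.93839343e+02  4.21740573e+01 -1.30736784e-01  1.38140306e+00] [ 2.2  0.9  1.3  1.4  1.5 -0.3  3.9 -1.4 -1.1 -0.1 -3.6  0. ]
[[467.75165639 -82.45210823  78.43819457]
 [628.07082529 123.40469435 258.9436437 ]]
0 [[ 0.50832254 -0.09038193]] [[-0.80751655 -1.71593679]]
0.1 [[ 0.12569812 -0.49895312]] [[-0.58618946 -4.24018111]]
[[325.60914261 260.3647961 ]]
```

>>> play_rows([
  [-0.07,0,0,0,0,0],
  [-0.07,0,0.25,0,0,0],
  [-0.07,0,0.5,0,0,0],
  [-0.07,0,0.7,0,0,0],
])

```text
time_s: 6.65
ee_pos: [469.0, -79.4, 94.7]
ee_rot: [0.211, 3.133, 0.0]
wrist_force: [0.9, -0.2, -1.0]
finger_gap: 0.702
```

```bash
python3 -c "
from h import *
row(stand([594.8,42.8,-.134],[-109,-140,70.4])[0])"; python3 cam.py w9
```

```text
t 6.65 pos [469.  -79.4  94.7] F [ 0.9 -0.2 -1. ] gap 59.9
shift [ 0.007 -0.02   0.243] turn [ 0.      0.0002 -0.0002]
[[ 1.00000e-03 -9.64000e-01 -2.65000e-01  6.80140e+01]
 [ 1.00000e+00  1.00000e-03 -1.00000e-03  1.58000e-01]
 [ 1.00000e-03 -2.65000e-01  9.64000e-01 -1.31501e+02]
 [ 0.00000e+00  0.00000e+00  0.00000e+00  1.00000e+00]] 385.680701573287
```

View pics/w9.png

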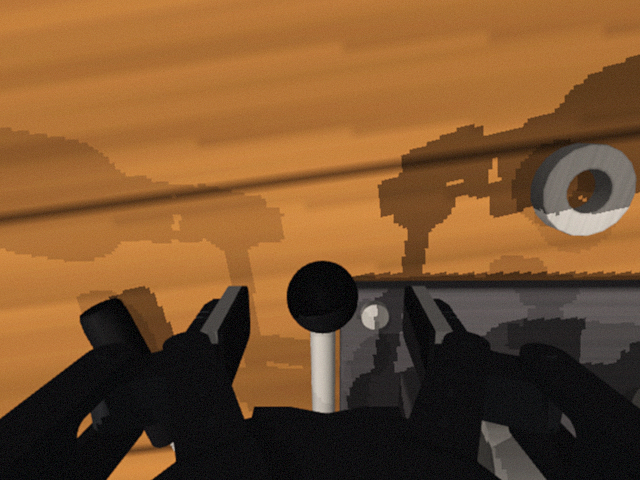

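>>> play_rows([
  [0.01,-0.02,0.12,0,0,0],
  [0.01,-0.02,0.23,0,0,0],
  [0.01,-0.02,0.23,0,0,0],
  [0.01,-0.02,0.23,0,0,0],
])

```text
time_s: 7.03
ee_pos: [467.5, -81.6, 72.8]
ee_rot: [0.212, 3.134, 0.0]
wrist_force: [0.2, -0.3, 0.0]
finger_gap: 0.699
```

>>> play_rows([
  [0,0,0,0,0,0],
  [0,0,0,0,0,0],
  [0,0,0,0,0,0],
  [0,0,0,0,0,0],
  [0,0,0,0,0,0],
], fingers=20, newtons=50)

```text
time_s: 7.45
ee_pos: [467.7, -81.1, 73.4]
ee_rot: [0.215, 3.132, 0.003]
wrist_force: [0.2, 5.7, 2.4]
finger_gap: 0.32
```

```bash
python3 -c "
from h import *
row(stand([594.8,42.8,-.134],[-109,-140,70.4])[0])"; python3 cam.py w10
```

```text
t 7.45 pos [467.7 -81.1  73.4] F [0.2 5.7 2.4] gap 27.4
shift [-0.004 -0.003  0.03 ] turn [ 0.0003  0.0004 -0.0007]
[[ 1.00000e-03 -9.64000e-01 -2.65000e-01  6.80150e+01]
 [ 1.00000e+00  1.00000e-03 -1.00000e-03  1.56000e-01]
 [ 1.00000e-03 -2.65000e-01  9.64000e-01 -1.31501e+02]
 [ 0.00000e+00  0.00000e+00  0.00000e+00  1.00000e+00]] 385.680701573287
```

View pics/w10.png

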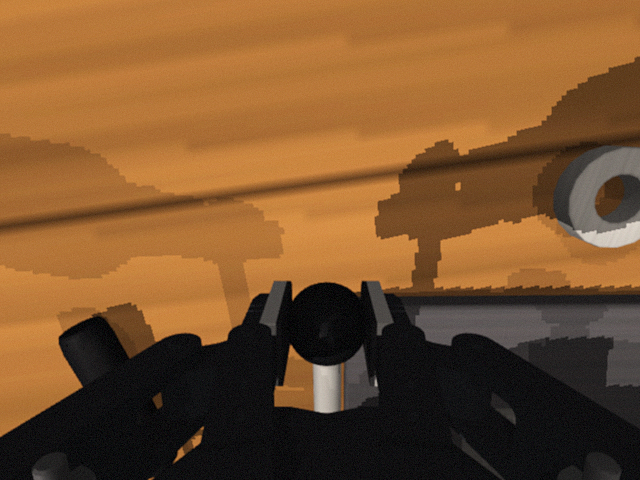

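>>> play_rows([
  [-0.027,0,-0.129,0,0,0],
  [-0.07,0,-0.254,0,0,0],
  [-0.128,0,-0.373,0,0,0],
  [-0.2,0,-0.484,0,0,0],
  [-0.283,0,-0.585,0,0,0],
], newtons=60)

```text
time_s: 7.92
ee_pos: [494.7, -84.6, 130.6]
ee_rot: [-0.214, -3.133, -0.004]
wrist_force: [3.4, 4.5, -11.6]
finger_gap: 0.311
```

```bash
python3 -c "
from h import *
row(stand([594.8,42.8,-.134],[0,-140,164])[0])"; python3 cam.py w11
```

```text
t 7.92 pos [494.7 -84.6 130.6] F [  3.4   4.5 -11.6] gap 26.6
shift [-0.821 -0.001 -0.335] turn [ 0.0004 -0.0002 -0.0006]
[[ 1.00000e-03 -9.64000e-01 -2.65000e-01  6.80140e+01]
 [ 1.00000e+00  1.00000e-03 -1.00000e-03  1.57000e-01]
 [ 1.00000e-03 -2.65000e-01  9.64000e-01 -1.31499e+02]
 [ 0.00000e+00  0.00000e+00  0.00000e+00  1.00000e+00]] 385.680701573287
```

View pics/w11.png

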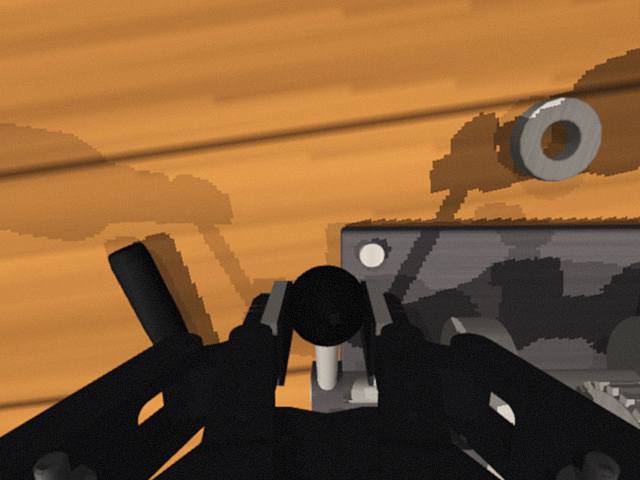

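>>> play_rows([
  [0,0,0,0,0,0],
  [0,0,0,0,0,0],
], fingers=0, newtons=120)

```text
time_s: 8.13
ee_pos: [494.4, -84.6, 130.2]
ee_rot: [-0.215, -3.133, -0.004]
wrist_force: [1.0, 4.9, -7.7]
finger_gap: 0.288
```

```bash
cat > ball.py <<'E'
from h import *
import sys
n=sys.argv[1];d=np.load(n+".npz");im=cv2.imread(f"pics/{n}.png")
r0=float(sys.argv[2]) if len(sys.argv)>2 else 0
g=im[220:420,285:370]
# black-ball: search circle by hough on dark mask is messy: use HoughCircles
gr=cv2.GaussianBlur(cv2.cvtColor(im,cv2.COLOR_BGR2GRAY),(3,3),0)[230:400,260:395]
c=cv2.HoughCircles(gr,cv2.HOUGH_GRADIENT,1,200,param1=80,param2=10,minRadius=34,maxRadius=50)
if c is not None:
    u,v,r=c[0,0]+[260,230,0];K=d["mtx"];D=15*K[0,0]/r
    D=np.sqrt(D*D+225)
    pc=np.array([(u-K[0,2])/K[0,0]*D,(v-K[1,2])/K[1,1]*D,D,1]);t=(d["tfc"]@pc)[:3]
    w=R.from_rotvec(d["r"]).apply(t)+d["p"]
    s=R.from_euler("z",.134).apply(w-[594.8,42.8,0])
    print(n,"uvr",u,v,r,"tool",t.round(1),"stand",s.round(1),"theta",np.arctan2(s[2]-62,-s[0]).round(3),"rad",np.hypot(s[0],s[2]-62).round(1))
E
python3 -c "
from h import *
row(stand([594.8,42.8,-.134],[0,-140,164])[0])"; python3 cam.py w12; for n in w8 w9 w10 w11 w12; do python3 ball.py $n;done
```

```text
t 8.13 pos [494.4 -84.6 130.2] F [ 1.   4.9 -7.7] gap 24.6
shift [-0.824  0.    -0.339] turn [ 0.0004 -0.0002 -0.0007]
[[ 1.00000e-03 -9.64000e-01 -2.65000e-01  6.80140e+01]
 [ 1.00000e+00  1.00000e-03 -1.00000e-03  1.56000e-01]
 [ 1.00000e-03 -2.65000e-01  9.64000e-01 -1.31499e+02]
 [ 0.00000e+00  0.00000e+00  0.00000e+00  1.00000e+00]] 385.680701573287
w8 uvr 288.5 343.5 43.79999923706055 tool [ -3.3 -12.9 -13.3] stand [-113.1 -152.6  178.3] theta 0.799 rad 162.2
w9 uvr 322.5 296.5 35.70000076293945 tool [-0.2 -1.5 18.5] stand [-108.2 -139.5   76.2] theta 0.131 rad 109.1
w10 uvr 325.5 323.5 41.599998474121094 tool [-0.  -0.2 -5.1] stand [-109.3 -139.9   78.6] theta 0.15 rad 110.6
w11 uvr 325.5 305.5 40.099998474121094 tool [ 4.  -0.2  1.3] stand [ -86.1 -139.8  129.2] theta 0.663 rad 109.3
w12 uvr 326.5 303.5 40.0 tool [4.5 0.2 1.9] stand [ -87.  -139.5  128.4] theta 0.651 rad 109.4
```

View pics/w12.png

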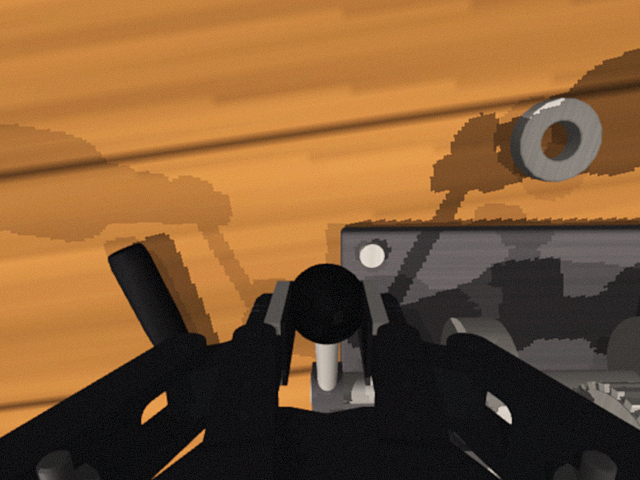

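>>> play_rows([
  [0.074,0,0.11,0,0,0],
  [0.134,0,0.228,0,0,0],
  [0.179,0,0.352,0,0,0],
  [0.209,0,0.48,0,0,0],
  [0.213,0,0.53,0,0,0],
], newtons=50)

```text
time_s: 8.6
ee_pos: [466.5, -80.9, 76.6]
ee_rot: [-0.212, -3.119, -0.005]
wrist_force: [-4.8, 7.1, 23.5]
finger_gap: 0.295
```

```bash
python3 cam.py w13 >/dev/null;  python3 ball.py w13
python3 -c "
from h import *
row(stand([594.8,42.8,-.134],[-109,-140,64])[0])"
```

```text
w13 uvr 325.5 324.5 46.099998474121094 tool [  6.2  -0.1 -17.4] stand [-116.5 -139.9   94.1] theta 0.269 rad 120.9
t 8.65 pos [466.6 -80.9  76.9] F [-24.7   4.6  22.2] gap 24.4
shift [-0.017 -0.003  0.129] turn [ 0.0004 -0.0025 -0.0005]
```

View pics/w13.png

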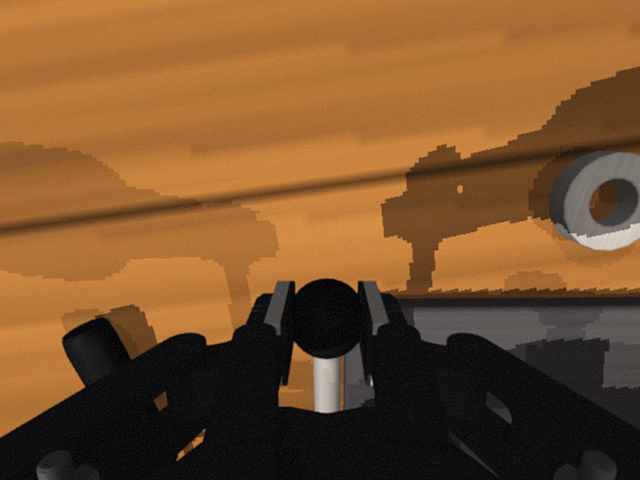

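>>> play_rows([
  [-0.02,0,0,0,0,0],
  [-0.02,0,0,0,0,0],
  [-0.02,0,0,0,0,0],
  [-0.02,0,0.05,0,0,0],
  [-0.02,0,0.05,0,0,0],
], fingers=60)

```text
time_s: 9.07
ee_pos: [475.6, -83.4, 72.3]
ee_rot: [-0.213, -3.134, 0.0]
wrist_force: [-0.2, 0.6, -0.6]
finger_gap: 0.705
```

```bash
python3 cam.py w14 >/dev/null;  python3 ball.py w14
python3 -c "
from h import *
row(stand([594.8,42.8,-.134],[-109,-140,62])[0])"
```

```text
w14 uvr 330.5 305.5 42.70000076293945 tool [ 7.8  1.6 -6.7] stand [-109.1 -139.4   79. ] theta 0.155 rad 110.4
t 9.12 pos [475.6 -83.4  72.4] F [-0.3  0.5 -0.1] gap 59.6
shift [0.077 0.01  0.104] turn [ 0.     -0.0001 -0.0005]
```

View pics/w14.png

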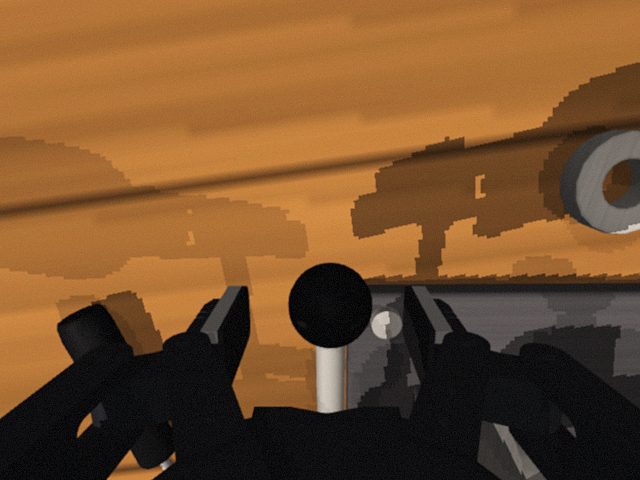

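```bash
python3 -c "
from plant import env
print(env.get_state()['joint_pos'].round(3))"
```

```text
[-0.197  0.359  2.004 -0.     0.779 -1.632]
```

>>> play_rows([
  [0.006,0.01,0.01,0,-0.02,0],
  [0.012,0.01,0.015,0,-0.04,0],
  [0.018,0.01,0.02,0,-0.06,0],
  [0.025,0.01,0.03,0,-0.08,0],
  [0.025,0.01,0.03,0,-0.08,0],
])

```text
time_s: 9.53
ee_pos: [476.6, -70.9, 71.0]
ee_rot: [0.169, 2.694, 0.007]
wrist_force: [1.4, 0.6, 0.6]
finger_gap: 0.7
```

```bash
python3 cam.py w15 >/dev/null;  python3 ball.py w15; python3 -c "
from plant import env
print(env.get_state())"
```

```text
w15 uvr 293.5 321.5 43.599998474121094 tool [  3.7 -11.2 -11. ] stand [-109.8 -140.1   79. ] theta 0.153 rad 111.1
{'time_s': 9.5833, 'joint_pos': array([-0.21676603,  0.25174891,  2.32080684,  0.49794596,  0.15023479,
       -2.13916899]), 'joint_velocities': array([ 0.00224945,  0.01345402, -0.05664142, -0.43016361,  0.09842696,
        0.49115348]), 'tau': array([ -0.10644324, -28.12970459, -15.53289771,   0.73998034,
        -1.86417237,  -0.5173875 ]), 'ee_pos': array([476.50148669, -70.66853692,  70.84517521]), 'ee_rot': array([0.16956204, 2.69402475, 0.0084376 ]), 'wrist_force': array([-1.27064874,  0.32435739, -0.39647044]), 'ft_torque': array([0.06861176, 0.24425721, 0.00857908]), 'finger_gap': 0.7013030339732101}
```

View pics/w15.png

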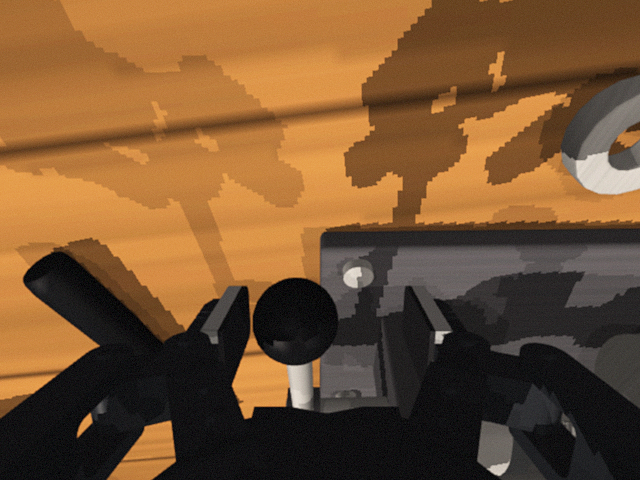

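>>> play_rows([
  [0.02,-0.05,0,0,0.011,0],
  [0.05,-0.11,0,0,0.022,0],
  [0.05,-0.11,0,0,0.022,0],
  [0.05,-0.11,0,0,0.022,0],
])

```text
time_s: 9.92
ee_pos: [474.3, -82.1, 69.5]
ee_rot: [0.174, 2.829, 0.019]
wrist_force: [0.1, -0.7, -0.7]
finger_gap: 0.699
```

```bash
python3 cam.py w16 >/dev/null;  python3 ball.py w16; python3 -c "
from plant import env
s=env.get_state()
from h import *
print(s['joint_pos'].round(3),s['ee_pos'],s['ee_rot']);print((rot_for(-.134).inv()*R.from_rotvec(s['ee_rot'])).as_rotvec())"
```

```text
w16 uvr 326.5 322.5 43.79999923706055 tool [  3.7   0.2 -11.5] stand [-109.7 -140.    79.4] theta 0.157 rad 111.1
[-0.237  0.271  2.226  0.192  0.352 -1.855] [473.08114273 -81.55730387  68.99524082] [0.17458497 2.83078873 0.01953027]
[-0.03407826 -0.30376203 -0.01072452]
```

View pics/w16.png

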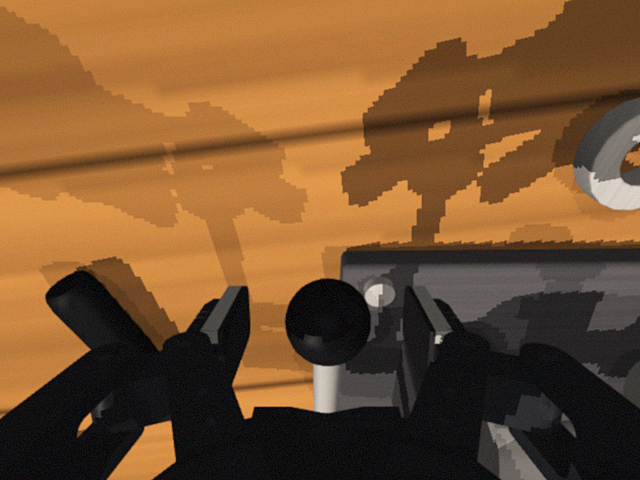

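>>> play_rows([
  [0.05,0,0.01,0.0054,0,0.0017],
  [0.05,0,0.01,0.0054,0,0.0017],
  [0.05,0,0.01,0.0054,0,0.0017],
])

```text
time_s: 10.22
ee_pos: [467.5, -80.2, 66.2]
ee_rot: [0.194, 2.834, -0.025]
wrist_force: [0.7, 0.2, -0.0]
finger_gap: 0.701
```

>>> play_rows([
  [0,0,0,0,0,0],
  [0,0,0,0,0,0],
  [0,0,0,0,0,0],
  [0,0,0,0,0,0],
  [0,0,0,0,0,0],
], fingers=10, newtons=110)

```text
time_s: 10.63
ee_pos: [468.4, -81.0, 66.8]
ee_rot: [0.197, 2.832, -0.026]
wrist_force: [-1.3, -0.7, 3.1]
finger_gap: 0.302
```

```bash
python3 cam.py w17 >/dev/null;  python3 ball.py w17; python3 -c "
from plant import env
s=env.get_state()
from h import *
print(s['joint_pos'].round(3),s['ee_pos'],s['ee_rot'],s['wrist_force'],s['finger_gap']*85.4);print((rot_for(-.134).inv()*R.from_rotvec(s['ee_rot'])).as_rotvec())"
```

```text
w17 uvr 325.5 338.5 43.599998474121094 tool [ -2.   -0.1 -12.4] stand [-110.6 -139.8   79.2] theta 0.155 rad 111.9
[-0.211  0.268  2.239  0.074  0.333 -1.71 ] [468.35710113 -81.03728211  66.79090624] [ 0.19691801  2.83233268 -0.02606734] [-3.04171456 -0.15686507  3.63775303] 25.76431386297629
[-0.00205825 -0.3028494   0.00478971]
```

View pics/w17.png

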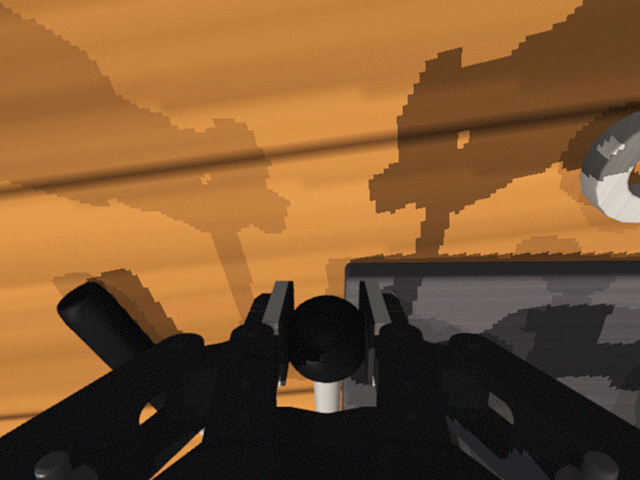

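```bash
cat > arc.py <<'E'
from h import *
def rows(th0,ths,phi0,ratio,b,phimax=9):
    # current tilt phi0 about tool y (0=down); ball fixed at b in tool
    B=lambda t:110*np.array([-np.cos(t),0,np.sin(t)])
    R0=rot_for(0)*R.from_rotvec([0,phi0,0])
    for t in ths:
        a=min(ratio*(t-th0),phimax-phi0)
        Rr=R.from_rotvec([0,a,0])
        d=R0.inv().apply(B(t)-B(th0))+np.array(b)-Rr.apply(b)
        print(round(t,3),(d/100).round(3).tolist(),"turn y",round(a/2/np.pi,4))
E
python3 -c "
from arc import *
rows(.15,np.arange(.28,.81,.13),-.303,.8,[-2,0,-12.4])"
```

```text
0.28 [-0.058, 0.0, -0.127] turn y 0.0166
0.41 [-0.132, 0.0, -0.245] turn y 0.0331
0.54 [-0.22, 0.0, -0.352] turn y 0.0497
0.67 [-0.322, 0.0, -0.446] turn y 0.0662
0.8 [-0.434, 0.0, -0.527] turn y 0.0828
```

>>> play_rows([
  [-0.058,0,-0.127,0,0.0166,0],
  [-0.132,0,-0.245,0,0.0331,0],
  [-0.22,0,-0.352,0,0.0497,0],
  [-0.322,0,-0.446,0,0.0662,0],
  [-0.434,0,-0.527,0,0.0828,0],
])

```text
time_s: 11.1
ee_pos: [492.5, -84.1, 129.5]
ee_rot: [-0.201, -2.909, -0.028]
wrist_force: [1.6, 1.3, -15.6]
finger_gap: 0.303
```

```bash
cat > st.py <<'E'
from plant import env
s=env.get_state()
from h import *
print(s['time_s'],s['joint_pos'].round(3),s['ee_pos'].round(1),s['wrist_force'].round(1),s['finger_gap']*85.4);print((rot_for(-.134).inv()*R.from_rotvec(s['ee_rot'])).as_rotvec().round(3))
E
python3 cam.py w18 >/dev/null;  python3 ball.py w18;python3 st.py
```

```text
w18 uvr 326.5 339.5 42.5 tool [-4.1  0.1 -9.2] stand [ -78.3 -139.4  137.5] theta 0.767 rad 108.8
11.15 [-0.187  0.417  1.741 -0.008  1.211 -1.618] [496.6 -84.7 130.1] [-3.   2.3 -0.4] 26.124657066170126
[-0.004  0.227  0.002]
```

View pics/w18.png

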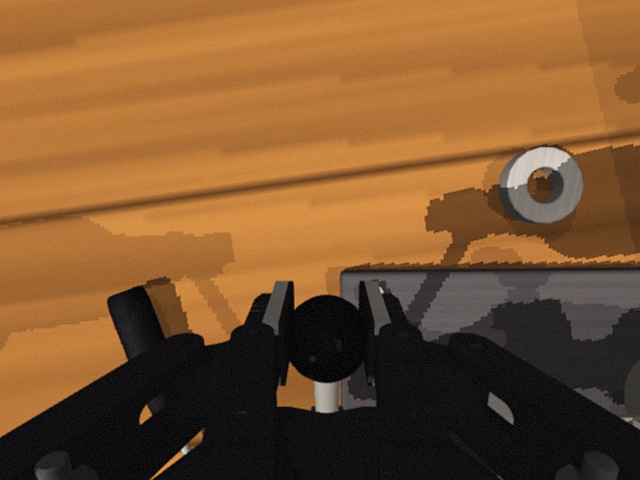

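```bash
python3 -c "
from arc import *
rows(.78,np.arange(.91,1.44,.13),.22,.8,[-3,0,-11])"
```

```text
0.91 [-0.072, 0.0, -0.12] turn y 0.0166
1.04 [-0.159, 0.0, -0.229] turn y 0.0331
1.17 [-0.26, 0.0, -0.325] turn y 0.0497
1.3 [-0.372, 0.0, -0.407] turn y 0.0662
1.43 [-0.493, 0.0, -0.474] turn y 0.0828
```

>>> play_rows([
  [-0.072,0,-0.12,0,0.0166,0],
  [-0.159,0,-0.229,0,0.0331,0],
  [-0.26,0,-0.325,0,0.0497,0],
  [-0.372,0,-0.407,0,0.0662,0],
  [-0.493,0,-0.474,0,0.0828,0],
])

```text
time_s: 11.57
ee_pos: [548.0, -91.4, 170.8]
ee_rot: [-0.165, -2.384, -0.07]
wrist_force: [-10.9, 6.7, 15.2]
finger_gap: 0.295
```

```bash
python3 cam.py w19 >/dev/null;  python3 ball.py w19;python3 st.py
```

```text
w19 uvr 327.5 350.5 43.5 tool [ -6.4   0.4 -12.7] stand [ -15.1 -138.9  175.7] theta 1.439 rad 114.7
11.6167 [-0.174  0.735  1.242 -0.023  1.934 -1.606] [548.4 -91.5 170.8] [-11.3   4.   34.7] 25.075375144742182
[-0.005  0.77   0.004]
```

View pics/w19.png

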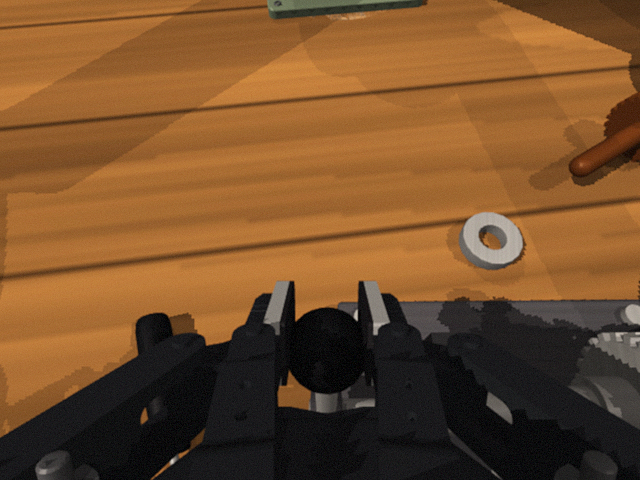

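>>> play_rows([
  [0.014,0,-0.014,0,0,0],
  [0.028,0,-0.029,0,0,0],
])

```text
time_s: 11.78
ee_pos: [549.6, -91.6, 171.1]
ee_rot: [-0.166, -2.393, -0.069]
wrist_force: [-6.1, 5.8, 1.5]
finger_gap: 0.294
```

```bash
python3 cam.py w20 >/dev/null;  python3 ball.py w20;python3 st.py
python3 - <<'E'
from plant import snapshot
import cv2
d=snapshot("scene");a=d["color"][85:325,215:455,::-1];cv2.imwrite("pics/s20.png",cv2.resize(a,None,fx=2.5,fy=2.5,interpolation=cv2.INTER_CUBIC))
E
```

```text
w20 uvr 326.5 350.5 42.5 tool [-8.1  0.1 -9.9] stand [ -14.2 -139.2  173. ] theta 1.444 rad 111.9
11.8333 [-0.174  0.722  1.252 -0.022  1.91  -1.606] [549.5 -91.6 171.1] [-6.2  4.1  6.6] 25.106670963054544
[-0.005  0.743  0.004]
```

View pics/s20.png

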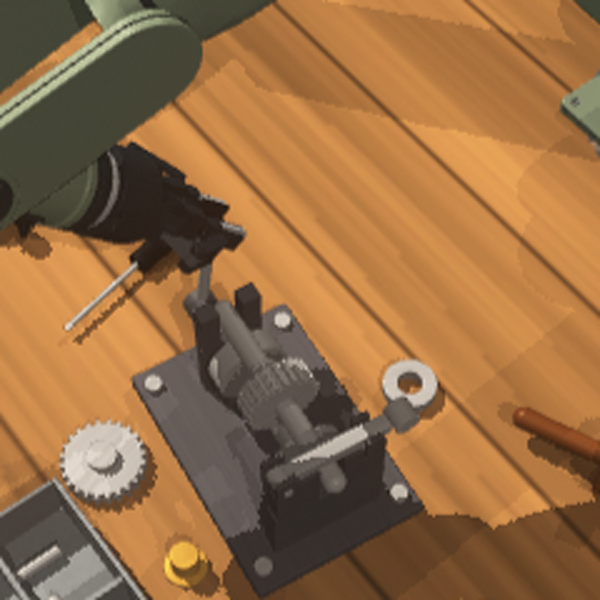

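```bash
python3 -c "
from arc import *
rows(1.444,[1.51,1.575],.743,.8,[-7,0,-10.5])"
```

```text
1.51 [-0.043, 0.0, -0.058] turn y 0.0084
1.575 [-0.089, 0.0, -0.112] turn y 0.0167
```

>>> play_rows([
  [-0.022,0,-0.029,0,0.0042,0],
  [-0.043,0,-0.058,0,0.0084,0],
  [-0.066,0,-0.085,0,0.0125,0],
  [-0.089,0,-0.112,0,0.0167,0],
  [-0.089,0,-0.112,0,0.0167,0],
])

```text
time_s: 12.3
ee_pos: [563.4, -93.4, 173.5]
ee_rot: [-0.158, -2.285, -0.076]
wrist_force: [-6.6, 5.8, 9.4]
finger_gap: 0.294
```

```bash
python3 cam.py w21 >/dev/null;  python3 ball.py w21;python3 st.py
python3 - <<'E'
from plant import snapshot
import cv2
d=snapshot("scene");cv2.imwrite("pics/s21f.png",d["color"][:,:,::-1]);a=d["color"][165:265,245:345,::-1];cv2.imwrite("pics/s21.png",cv2.resize(a,None,fx=6,fy=6,interpolation=cv2.INTER_CUBIC))
d=snapshot("top");a=d["color"][190:310,235:395,::-1];cv2.imwrite("pics/t21.png",cv2.resize(a,None,fx=5,fy=5,interpolation=cv2.INTER_CUBIC))
E
```

```text
w21 uvr 326.5 352.5 40.5 tool [-12.6   0.1  -4.2] stand [  -1.5 -139.1  166.8] theta 1.557 rad 104.8
12.35 [-0.172  0.798  1.151 -0.025  2.043 -1.606] [563.4 -93.4 173.5] [-6.1  6.3  7.6] 25.31917025187225
[-0.005  0.85   0.004]
```

View pics/w21.png

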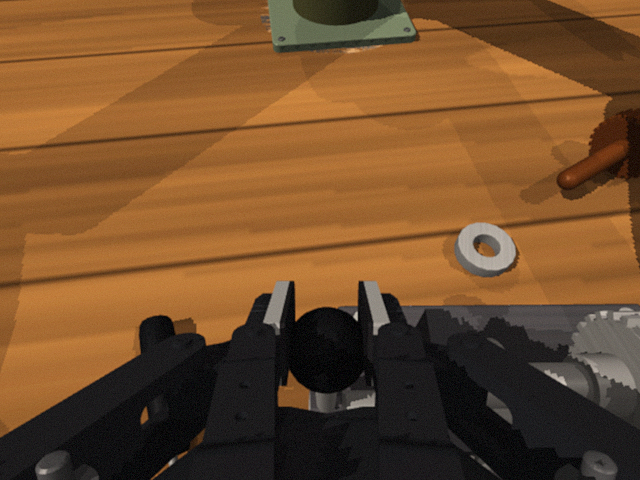

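View pics/s21.png

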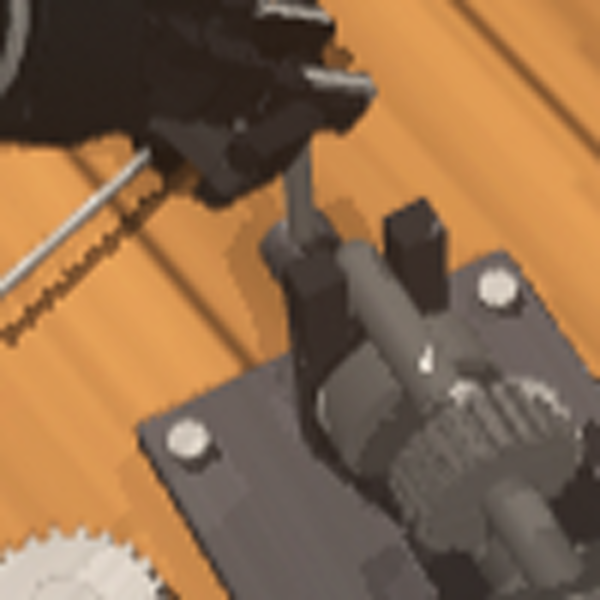

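View pics/t21.png

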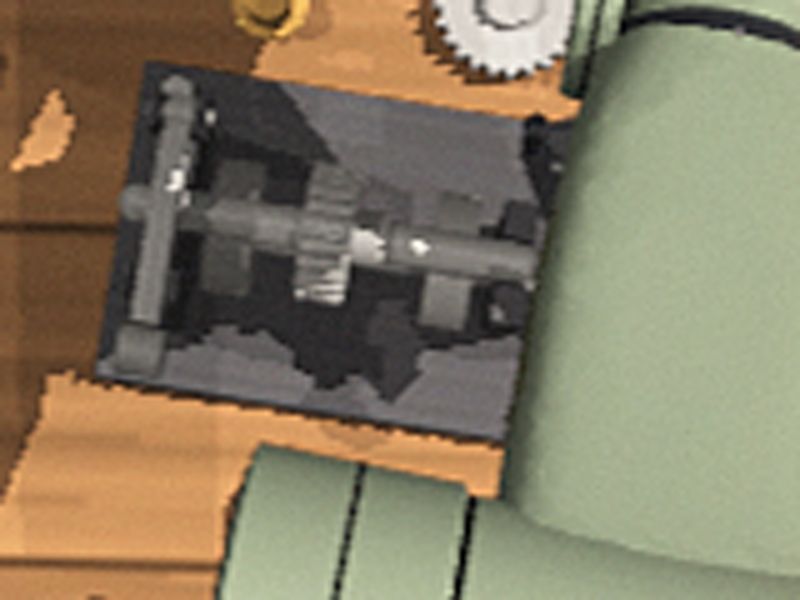

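```bash
cat > th.py <<'E'
from fit import wproj
from h import *
import sys
d=np.load(sys.argv[1]+".npz");v=float(sys.argv[2])
for p in ([594.8,42.8,-.134],[593.8,42.2,-.131]):
  for t in np.arange(1.45,1.7,.04):
    q=stand(p,[[-110*np.cos(t),-140,62+110*np.sin(t)]]);u=wproj(d,q)[0]
    print(round(t,2),u.round(1),end=" ")
  print()
for t in (1.5,1.57,1.65):
  q=stand([594.8,42.8,-.134],[[-L*np.cos(t),-140,62+L*np.sin(t)] for L in (0,60,110)])
  print(t,((proj(S,q)-[245,165]+.5)*6).round(0).tolist())
E
python3 th.py w21 350 | tail -5
```

```text
1.45 [324.1 318. ] 1.49 [324.1 328.8] 1.53 [324.2 340.2] 1.57 [324.2 352.2] 1.61 [324.2 364.7] 1.65 [324.2 377.8] 1.69 [324.3 391.4] 
1.45 [322.1 316.8] 1.49 [322.1 327.5] 1.53 [322.1 338.9] 1.57 [322.2 350.8] 1.61 [322.2 363.3] 1.65 [322.2 376.4] 1.69 [322.3 389.9] 
1.5 [[305.0, 246.0], [306.0, 154.0], [308.0, 71.0]]
1.57 [[305.0, 246.0], [296.0, 159.0], [289.0, 80.0]]
1.65 [[305.0, 246.0], [285.0, 164.0], [267.0, 90.0]]
```

>>> play_rows([
  [0,0,0,0,0,0],
  [0,0,0,0,0,0],
  [0,0,0,0,0,0],
  [0,0,0,0,0,0],
  [0,0,0,0,0,0],
])

```text
time_s: 12.87
ee_pos: [563.3, -93.4, 173.5]
ee_rot: [-0.158, -2.289, -0.076]
wrist_force: [-5.7, 6.6, 7.2]
finger_gap: 0.297
```

>>> play_rows([
  [0,0,0,0,0,0],
  [0,0,0,0,0,0],
  [0,0,0,0,0,0],
  [0,0,0,0,0,0],
  [0,0,0,0,0,0],
])

```text
time_s: 13.28
ee_pos: [563.3, -93.4, 173.5]
ee_rot: [-0.158, -2.289, -0.076]
wrist_force: [-6.3, 5.5, 7.0]
finger_gap: 0.298
```

```bash
python3 cam.py w22 >/dev/null;  python3 ball.py w22;python3 st.py; python3 th.py w22 350|tail -5|head -1
python3 - <<'E'
from plant import snapshot
import cv2
for n in("w21","w22"):
    a=cv2.imread(f"pics/{n}.png")[260:420,250:400];a=cv2.convertScaleAbs(a,alpha=3,beta=20)
    cv2.imwrite(f"pics/{n}z.png",cv2.resize(a,None,fx=2.6,fy=2.6))
a=cv2.hconcat([cv2.imread("pics/w21z.png"),cv2.imread("pics/w22z.png")]);cv2.imwrite("pics/cmp.png",a)
E
```

```text
w22 uvr 326.5 350.5 42.5 tool [-8.1  0.1 -9.9] stand [  -0.2 -139.2  174. ] theta 1.569 rad 112.0
13.3333 [-0.172  0.797  1.152 -0.025  2.041 -1.607] [563.3 -93.4 173.5] [-6.3  5.9  6.4] 25.03022752413301
[-0.005  0.848  0.004]
1.45 [324.1 318.2] 1.49 [324.2 329. ] 1.53 [324.2 340.4] 1.57 [324.2 352.4] 1.61 [324.2 365. ] 1.65 [324.3 378.1] 1.69 [324.3 391.7]
```

View pics/cmp.png

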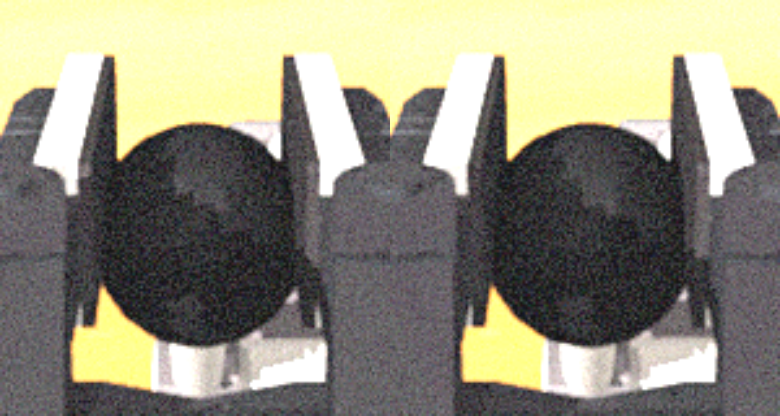

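```bash
python3 -c "
from plant import workorder
print(workorder.close_job())"
```

```text
the job is handed in; nothing more can be done
None
```

The keeper bar is down in its catch, and the cam lever is held straight up in the fingers at 110 N. I handed the job in at about 13.3 s, well inside the 58 s limit.

- **Keeper:** I swung the bar down by its grip until it met the hard stop, with about 19 N upward at the wrist. The views from above afterwards show it level over the shaft, and they match the closed position to within about 2 px.
- **Lever, first try:** The ball slid about 7 mm in the fingers before the lever was halfway up. I brought the lever gently back to rest and gripped again, deeper and harder, with the tool tilted so it turned along with the lever.
- **Lever, second try:** It reached the top. The force at the wrist rose briefly to about 35–37 N (arm pressing down on the ball), so I backed off and it fell to under 10 N per axis.
- **Last checks:** The wrist camera puts the lever at about 1.57 rad from level, which is upright. The scene camera gave a rougher 1.54–1.57 rad. The ball did not move over the last second of holding. It sits about 8 mm off the pads' centre line, so the hold is not centred but was steady.
- **Not checked:** I did not measure the shaft's height. I could see it in its slots, and none of the bench tools I could see had moved.

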